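Test a battery: drop it in the tester and hold the dial at the third click

ROBOT

A 7-joint arm with a two-finger parallel gripper is mounted at the origin on a cart in front of the work surface, level with it; the furniture and walls round the work are solid. World frame = base frame: x ahead of the robot, y to its left, z up, the work surface at z = 0. Lengths are in m, angles in rad, forces in N, time in s.
With the tool pointing down it reaches from about 0.4 to 0.85 m from the base axis. Payload 4.4 kg.
Tool frame: the origin (TCP) lies at the very end of the fingers, on their centre line; the grasp point (between the pads) lies 19 mm behind it; z points along the fingers, y is the line along which they close (so a half turn about z gives the same grasp; the last joint's range is limited). The gripper opens to 94 mm and grips with 3 to 60 N. Pads are 16 mm wide; open, the fingers measure 119 mm over their backs; the gripper's body (75 mm by 177 mm) begins 78 mm behind the grasp point.
Start: joints at [-1.216, 0.628, 0.038, 1.517, -0.027, 0.996, -0.02], TCP at [0.265, 0.593, 0.205] pointing down, gripper open.
Joint ranges: [-3.06, 3.06], [-0.37, 2.12], [-1.25, 1.32], [0.18, 2.47], [-1.1, 4.24], [0.23, 1.98], [-2.94, 2.94]. Speed limits (rad/s): [2.57, 2.57, 3.14, 3.14, 3.14, 3.14, 3.14].

INTERFACE

Orientations are given as a 3x3 rotation matrix whose columns are the frame's x, y, z axes.
In Python, from cell import robot gives the robot as it stands.
- The arm moves only by the tool send_rows, never from a script. Its argument "targets" is a list of rows, each a list of 7 numbers: the shift along the tool's x, y, z in m, then the turn, a rotation vector about the tool's x, y, z in rad, then the finger opening in m, from 0 to 0.094. In form: [[dx, dy, dz, rx, ry, rz, gripper], ...]. A call has 1 to 5 rows; each row is the pose to reach, as a shift and turn from the pose commanded when the call began, along the tool's axes at that moment; what a row does not reach only later rows make up. A row lasts 1/10 s, in which the tool goes at most 50 mm and 8.59 degrees, less where a joint would pass 70% of its speed; a pose out of reach is approached as far as the arm can. A call with a gripper value outside its range is refused whole. The fingers move at their own pace and stop on an object; "newtons" is the grip in N (left out, the last holds). Time passes only in rows, so rows that repeat a pose let the fingers close. It gives the time, the measured TCP pose, the force, the opening and the grip force at its end, in the units of the state.
- robot.get_obs(): the state, without advancing time (a new reading comes with each control period).
- robot.capture(name): name is "scene" or "top"; returns (picture, depth): 480x640x3 uint8, red, green, blue; 480x640 float32, m along the optical axis (not along the pixel's ray), 0 where there is no reading.
- robot.camera_params(name): a dict with "camera_matrix" (3x3 intrinsics, pixels), "distortion" ([k1, k2, p1, p2, k3] as OpenCV has them; the pictures are not rectified), "eye" and "orientation" of the camera in the world. Camera axes: x right, y down, z forward; pixel columns grow to the right and rows downward; lengths in m; the calibration is good to about 2 mm. A picture is of the moment at which its call begins. camera_params takes no time and is no camera call.
- robot.finish_job(): hands the job in; it is judged then, once.
The state is a dict: "clock": time; "qpos": joint angles; "qd": joint speeds; "effort": joint torques, N m; "tcp_pos": TCP position; "eef_rot": TCP orientation; "contact_force": force on the tool from outside, world axes, zero at the start; "moment": the same for the moment, N m; "grip_width": finger opening in m; "grip_force": force on a finger pad.
Only numpy, scipy, OpenCV 4.12 (cv2) and the standard library are available. Lean on these libraries where they do the work, as an engineer would, in place of code of your own. Each camera call takes 0.05 s, during which the arm holds its last target. There are 200 camera calls.

TASK

Test the AA battery that stands on the worktop: drop it end-down, upright, into the narrow well of the grey battery tester so that it rests on the bottom, and let go of it. Then turn the tester's black dial clockwise (seen from above), counting the clicks, to the third click and no further; the dial springs back when let go, so finish while still gripping it and holding it at the third click. Do not turn the dial before the battery is in, and leave the pill bottle and the salt shaker standing where they are.

Things in the scene. Friction and masses are not known exactly. Their poses are not given: they have to be found in the camera images.
- battery_mid (a point): Centre (half-way up, on the axis) of the AA battery, a loose cylinder 16 mm across and 50 mm long, about 24 g. It starts standing on the worktop (centre 25 mm up), left of the tester near the front edge or to the right of the tester. The point's y axis runs along the battery (vertical when it stands).
- tester: Grey battery tester fixed to the worktop, 110 (its x, front to back) x 220 (its y) x 40 mm high; origin at the centre of its underside, z up. Left half (+y) of the flat top: two round wells 30 mm deep, the narrow one in front, a wide one (32.5 mm across, stays empty) 52 mm behind it. Right half: the dial, and a small display behind it.
- well (a point): Centre of the mouth of the narrow well: 20.5 mm across, small chamfer, 30 mm deep; the mouth is 40 mm above the worktop, at [-0.027, 0.065, 0.040] in the tester's frame; z up. A battery resting on its floor stands 20 mm proud, its centre 5 mm below the mouth.
- dial_grip (a point): On the dial's vertical axis at the height to grip, 74 mm above the worktop, [-0.016, -0.055, 0.074] in the tester's frame. The dial: black flange 42 mm across with an upright bar, 14 mm thick, 40 long, standing 32 mm above the flange (top at 84 mm). The point turns with the dial: x along the bar, y across it. A white line marks the pointer end (-x), which at home faces the tester's front.
- dial (a joint): Dial angle, rad: 0 at home (bar along the tester's x), grows clockwise seen from above, ends at 2.2. Clicks every 0.419 (24 deg): 0.419, 0.838, 1.257 (third), ...; white marks show home and clicks. A spring turns it home when let go: 0.14 N m at home, 0.22 at the third click; detents add 0.12 N m a quarter step past each click and take off 0.12 a quarter step before the next.
- pill_bottle: Loose bystander: small round medicine bottle with a white cap, 37 mm across, 68 mm high; origin at the centre of its underside. Leave it alone.
- salt_shaker: Loose bystander: glass salt shaker, 44 mm across, 90 mm high; origin at the centre of its underside. Leave it alone.
There are look-alikes about, which are no part of the job. What is shaped like the part that bears battery_mid but orange or red is not meant.

How it is judged:
By the outcome, as a careful person would: the job done as asked, in the order asked, and still so for the second after the job is handed in, while the arm keeps its last pose, push and grip.
It also fails if it takes over 72 s, if anything falls off the work surface, if the arm or the gripper's body presses on something with over 40 N, if the wrist force passes 120 N, or if a joint passes its speed limit or range.

## Working session

There is one attempt and no reset: what is moved stays moved. The work goes in short steps, Python scripts to look and compute and a tool call to move; the robot and the scene stay as the last step left them, time stands still between calls to the robot, and variables do not carry over. Pictures are saved under pics/ and viewed, at most 10 in all, crops included, and the job is handed in when it is done.

Besides the shell and the picture viewer there is one more tool, called after ">>>" by a JSON object that holds its "op" and its "data", one argument or row to a line. send_rows: Moves the arm, as the interface text tells. Its arguments: {"type":"object","properties":{"targets":{"type":"array"},"newtons":{"type":"number"}},"required":["targets"]}

```bash
mkdir -p pics; cat > h.py <<'E'
import numpy as np, cv2
from cell import robot
def P(n):
    p=robot.camera_params(n); return np.array(p["camera_matrix"],float),np.array(p["distortion"],float),np.array(p["eye"]),np.array(p["orientation"])
def ray(n,uv):
    K,D,e,R=P(n); a=cv2.undistortPoints(np.array([[uv]],float),K,D)[0,0]
    return e,R@np.array([a[0],a[1],1.])
def atz(n,uv,z):
    e,d=ray(n,uv); return e+d*(z-e[2])/d[2]
def tri(l):
    A=np.zeros((3,3));b=np.zeros(3)
    for n,uv in l:
        e,d=ray(n,uv); d=d/np.linalg.norm(d); M=np.eye(3)-np.outer(d,d); A+=M;b+=M@e
    return np.linalg.solve(A,b)
def proj(n,X):
    K,D,e,R=P(n); return cv2.projectPoints((R.T@(np.array(X,float)-e).reshape(3,1)).reshape(1,3),np.zeros(3),np.zeros(3),K,D)[0][0,0]
E
cat > a.py <<'E'
from h import *
for n in("scene","top"):
    im,d=robot.capture(n); cv2.imwrite(f"pics/{n}0.png",im[...,::-1]); np.save(f"{n}0.npy",d); print(n,P(n))
o=robot.get_obs(); print(o["tcp_pos"],o["eef_rot"],o["clock"],o["contact_force"])
E
python3 a.py
```

```text
scene (array([[497.47280932,   0.        , 318.65183093],
       [  0.        , 497.47280932, 248.07811754],
       [  0.        ,   0.        ,   1.        ]]), array([0.01354329, 0.        , 0.        , 0.        , 0.        ]), array([0.05507939, 0.4539674 , 0.66517277]), array([[-0.79856247, -0.35710912,  0.48453179],
       [-0.60171636,  0.49414565, -0.627501  ],
       [-0.01534295, -0.79264945, -0.60948457]]))
top (array([[515.31751594,   0.        , 324.48142592],
       [  0.        , 515.31751594, 234.07370992],
       [  0.        ,   0.        ,   1.        ]]), array([-0.05391421,  0.        ,  0.        ,  0.        ,  0.        ]), array([ 0.38244942, -0.15214104,  1.31315688]), array([[-0.00973218, -0.99420364,  0.10707195],
       [-0.99986736,  0.00827699, -0.0140268 ],
       [ 0.01305926, -0.10719426, -0.99415233]]))
[0.2652876  0.59278034 0.20466151] [[-9.12751141e-01  4.08515546e-01 -6.35379231e-04]
 [ 4.08516039e-01  9.12749913e-01 -1.49737315e-03]
 [-3.17578732e-05 -1.62629166e-03 -9.99998677e-01]] 0.1 [-0.19953385  0.19206725 -0.25587419]
```

View pics/scene0.png

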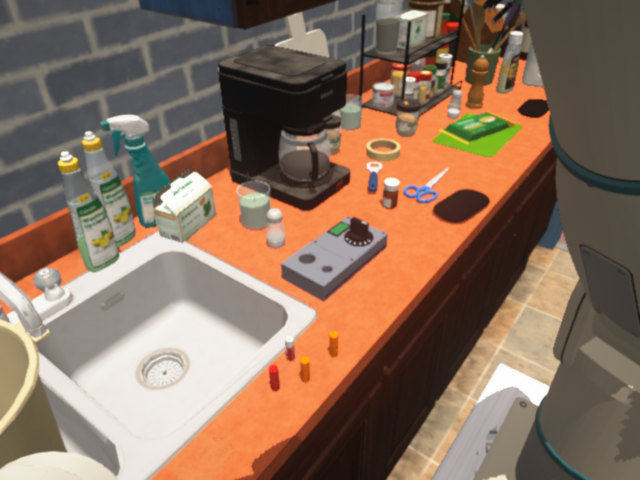

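View pics/top0.png

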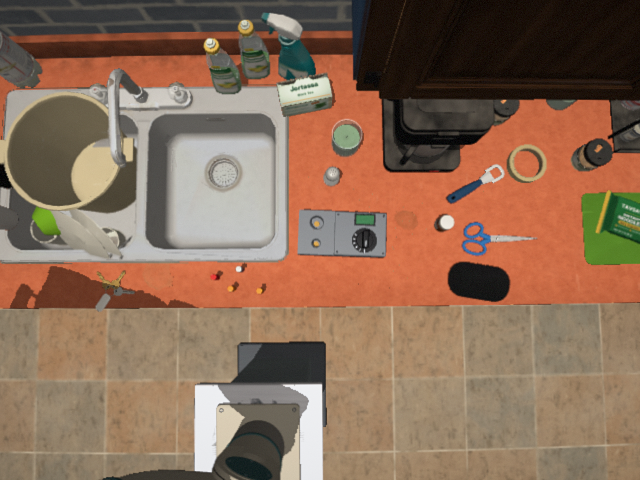

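The scene view shows the tester near (335,257), and four small cylinders around (275–335, 335–385): two orange, one red and one with a white top at (290,348). In the top view the tester is near (342,233) and the cylinders near (215–260, 270–290). I'll enlarge both areas.

```bash
python3 - <<'E'
import cv2,numpy as np
s=cv2.imread("pics/scene0.png");t=cv2.imread("pics/top0.png")
r=lambda i,x,y,w,h,k:cv2.resize(i[y:y+h,x:x+w],None,fx=k,fy=k,interpolation=cv2.INTER_CUBIC)
a=np.hstack([r(s,255,325,100,75,4),r(t,200,255,80,60,5)])
b=np.hstack([r(s,270,205,133,100,3)[:300,:399],r(t,290,200,100,75,4)])
w=min(a.shape[1],b.shape[1]);cv2.imwrite("pics/c1.png",np.vstack([a[:,:w],b[:,:w]]))
E
```

```text
(no output)
```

View pics/c1.png

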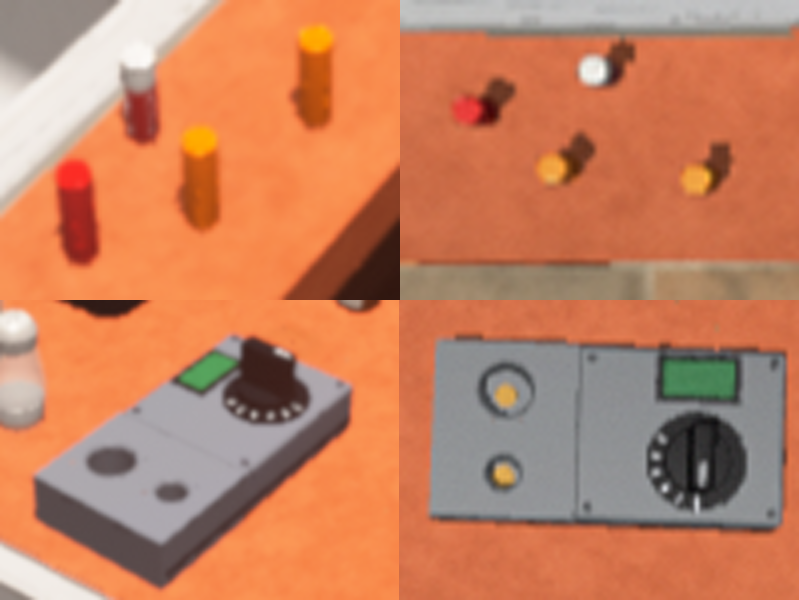

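White-topped battery: scene crop (139,52), top crop (594,70). Well: scene crop (171,492), top crop (503,471). The tester's corners are readable too. Next I compute positions.

```bash
cat > m.py <<'E'
from h import *
from scipy.optimize import least_squares
S=lambda x,y:("scene",(270+(x+.5)/3-.5,205+(y-300+.5)/3-.5))
T=lambda x,y:("top",(290+(x-400+.5)/4-.5,200+(y-300+.5)/4-.5))
bs=("scene",(289.4,337.6));bt=("top",(238.4,268.6))
print("batt top",tri([bs,bt]), atz(*bt,.05),atz(*bs,.05),"bottom", atz("scene",(290.2,361.0),0))
print("well",tri([S(171,492),T(503,471)]),atz(*S(171,492),.04),atz(*T(503,471),.04))
print("dialtop", atz(*T(702,452),.084),"flange top",atz(*T(697,461),.05),"wide",atz(*S(111,461),.04))
# x front->back; y left
C=[((.055,.11),T(438,340),None),((.055,-.11),T(787,350),S(235,335)),((-.055,-.11),T(780,527),S(350,387)),((-.055,.11),T(430,515),S(162,543)),((-.027,.065),T(503,471),S(171,492)),((.025,.065),None,S(111,461))]
for sel in(1,2,0):
    def f(p):
        r=[]
        for c in C:
            X=[p[0]+np.cos(p[2])*c[0][0]-np.sin(p[2])*c[0][1],p[1]+np.sin(p[2])*c[0][0]+np.cos(p[2])*c[0][1],.04]
            for i in(1,2):
                if c[i] and sel in(0,i): r+=list(proj(c[i][0],X)-c[i][1])
        return r
    q=least_squares(f,[.55,0,0]);p=q.x;R=np.array([[np.cos(p[2]),-np.sin(p[2])],[np.sin(p[2]),np.cos(p[2])]])
    print(sel,p,np.round(q.fun,1),"well",p[:2]+R@[-.027,.065],"dial",p[:2]+R@[-.016,-.055])
E
python3 m.py
```

```text
batt top [0.43611982 0.04198442 0.05104502] [0.4352799 0.0415056 0.05     ] [0.43772983 0.04181495 0.05      ] bottom [0.43404399 0.04812275 0.        ]
well [ 0.49958741 -0.14700813  0.03933773] [ 0.49962054 -0.14611136  0.04      ] [ 0.49905023 -0.14731454  0.04      ]
dialtop [ 0.50544448 -0.26698174  0.084     ] flange top [ 0.50329714 -0.26696952  0.05      ] wide [ 0.55126449 -0.1485788   0.04      ]
1 [ 0.52261351 -0.21340221 -0.04373679] [-0.6 -0.3  0.1  0.3  0.9 -0.1 -0.3 -0.1 -0.   0.2] well [ 0.49848132 -0.14728385] dial [ 0.50422406 -0.26765005]
2 [ 0.52361845 -0.21202398 -0.04587018] [-1.  -1.2  1.8 -0.8 -0.5  1.1 -0.1  0.1 -0.2  0. ] well [ 0.49962737 -0.14585429] dial [ 0.50511331 -0.26623246]
0 [ 0.52329103 -0.21267626 -0.04505652] [-0.9 -0.7 -0.2  0.1 -0.7 -1.3  0.6 -0.3  2.1 -0.9 -0.7 -0.5 -0.1  1.
 -0.3 -0.1  0.3 -0.   0.1 -0.1] well [ 0.49924611 -0.14652611] dial [ 0.50483    -0.26689978]
```

The battery stands at about (0.436, 0.042) with its top at z≈0.051. The well is at (0.499, -0.1465), the dial at (0.505, -0.267), and the tester's yaw is -0.045. I'll move towards the battery, turning the tool's y axis to 87.4°.

>>> {"op": "send_rows", "data": {
  "targets": [
    [-0.03, -0.034, 0, 0, 0, -0.1, 0.04],
    [-0.062, -0.07, 0, 0, 0, -0.2, 0.04],
    [-0.094, -0.107, 0, 0, 0, -0.3, 0.04],
    [-0.127, -0.144, 0, 0, 0, -0.37, 0.04],
    [-0.16, -0.181, 0, 0, 0, -0.37, 0.04]
  ],
  "newtons": 15
}}

```text
clock: 0.6
tcp_pos: [0.3378, 0.3606, 0.2052]
eef_rot: [[-0.999, 0.049, -0.0], [0.049, 0.999, -0.0], [0.0, -0.0, -1.0]]
contact_force: [1.4, -1.0, -0.3]
grip_width: 0.0575
grip_force: 0.0
```

```bash
cat > g.py <<'E'
import sys
from h import *
from scipy.spatial.transform import Rotation as Ro
o=robot.get_obs();p=np.array(o["tcp_pos"]);R=np.array(o["eef_rot"])
g=np.array([float(v) for v in sys.argv[1:4]]);a=float(sys.argv[4]) if len(sys.argv)>4 else 1.5258
G=np.array([[-np.sin(a),np.cos(a),0],[np.cos(a),np.sin(a),0],[0,0,-1]])
G[:,0]=np.cross(G[:,1],G[:,2])
print("d",np.round(R.T@(g-p),4),"rot",np.round(Ro.from_matrix(R.T@G).as_rotvec(),4))
print(o["clock"],np.round(p,4),"q",np.round(o["qpos"],2),"F",np.round(o["contact_force"],1),"M",np.round(o["moment"],2),"grip",np.round(o["grip_width"],4),o["grip_force"])
E
python3 g.py .436 .042 .12
```

```text
d [-0.1137 -0.3134  0.0853] rot [-0.0003 -0.0002 -0.0039]
0.6 [0.3378 0.3606 0.2052] q [-0.83  0.41 -0.06  1.94  0.04  0.79  0.61] F [ 1.4 -1.  -0.3] M [0.05 0.03 0.05] grip 0.0575 0.0
```

>>> {"op": "send_rows", "data": {
  "targets": [
    [-0.013, -0.036, 0, 0, 0, 0, 0.04],
    [-0.026, -0.072, 0, 0, 0, 0, 0.04],
    [-0.039, -0.108, 0, 0, 0, 0, 0.04],
    [-0.052, -0.144, 0, 0, 0, 0, 0.04],
    [-0.065, -0.18, 0, 0, 0, 0, 0.04]
  ]
}}

```text
clock: 1.1
tcp_pos: [0.3934, 0.1781, 0.2054]
eef_rot: [[-0.999, 0.051, -0.0], [0.051, 0.999, -0.0], [0.0, -0.0, -1.0]]
contact_force: [0.1, -0.1, -0.0]
grip_width: 0.0399
grip_force: 0.0
```

>>> {"op": "send_rows", "data": {
  "targets": [
    [-0.013, -0.034, 0, 0, 0, 0, 0.04],
    [-0.025, -0.068, 0.01, 0, 0, 0, 0.04],
    [-0.037, -0.1, 0.03, 0, 0, 0, 0.04],
    [-0.0485, -0.13, 0.06, 0, 0, 0, 0.04],
    [-0.0485, -0.13, 0.085, 0, 0, 0, 0.04]
  ]
}}

```text
clock: 1.6
tcp_pos: [0.4362, 0.0428, 0.1195]
eef_rot: [[-0.998, 0.058, 0.001], [0.058, 0.998, -0.002], [-0.001, -0.002, -1.0]]
contact_force: [0.1, 1.0, 0.3]
grip_width: 0.0399
grip_force: 0.0
```

>>> {"op": "send_rows", "data": {
  "targets": [
    [0, 0, 0, 0, 0, 0, 0.04],
    [0, 0, 0, 0, 0, 0, 0.04]
  ]
}}

```text
clock: 1.8
tcp_pos: [0.4349, 0.0478, 0.1205]
eef_rot: [[-0.999, 0.05, -0.001], [0.05, 0.999, 0.0], [0.001, 0.0, -1.0]]
contact_force: [0.7, 0.2, 1.3]
grip_width: 0.0398
grip_force: 0.0
```

```bash
python3 g.py .436 .042 .026; python3 - <<'E'
from h import *
im,d=robot.capture("scene");t,_=robot.capture("top")
r=lambda i,x,y,w,h,k:cv2.resize(i[y:y+h,x:x+w],None,fx=k,fy=k,interpolation=cv2.INTER_CUBIC)
cv2.imwrite("pics/c2.png",np.hstack([r(im,240,285,100,120,4),r(t,200,230,80,96,5)])[...,::-1])
E
```

```text
d [-0.0015 -0.0057  0.0945] rot [ 0.0001 -0.0013 -0.0052]
1.8 [0.4349 0.0478 0.1205] q [-0.17  0.48 -0.01  2.17  0.01  0.49  1.34] F [0.7 0.2 1.3] M [0.04 0.04 0.03] grip 0.0398 0.0
```

View pics/c2.png

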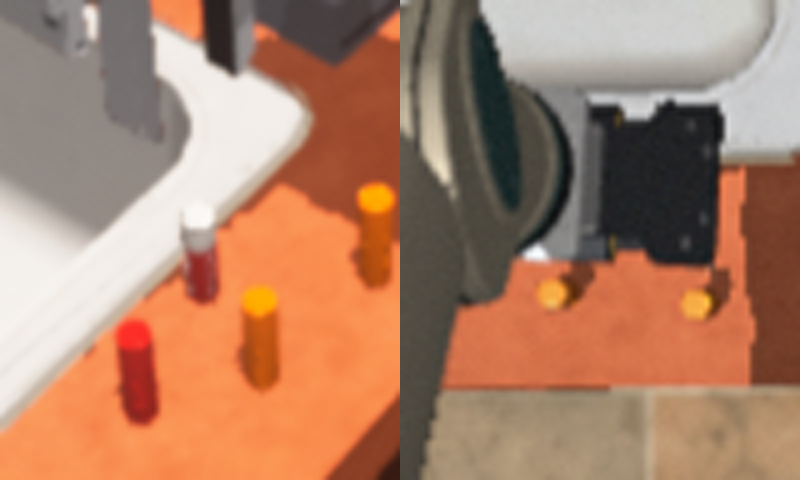

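The battery is standing at crop (200,260), with the fingers above it at crop (130,90) and (230,40). Neighbours are clear, so I descend.

>>> {"op": "send_rows", "data": {
  "targets": [
    [-0.001, -0.004, 0.02, 0, 0, 0, 0.04],
    [-0.0015, -0.0055, 0.04, 0, 0, 0, 0.04],
    [-0.0015, -0.0055, 0.06, 0, 0, 0, 0.04],
    [-0.0015, -0.0055, 0.08, 0, 0, 0, 0.04],
    [-0.0015, -0.0055, 0.0945, 0, 0, 0, 0.04]
  ]
}}

```text
clock: 2.4
tcp_pos: [0.4373, 0.0429, 0.0262]
eef_rot: [[-0.999, 0.049, 0.002], [0.049, 0.999, 0.001], [-0.002, 0.001, -1.0]]
contact_force: [0.6, 0.3, -0.1]
grip_width: 0.0398
grip_force: 0.0
```

>>> {"op": "send_rows", "data": {
  "targets": [
    [0, 0, 0, 0, 0, 0, 0.04],
    [0, 0, 0, 0, 0, 0, 0.005],
    [0, 0, 0, 0, 0, 0, 0.005],
    [0, 0, 0, 0, 0, 0, 0.005],
    [0, 0, 0, 0, 0, 0, 0.005]
  ],
  "newtons": 15
}}

```text
clock: 2.9
tcp_pos: [0.4372, 0.042, 0.0268]
eef_rot: [[-0.999, 0.051, 0.002], [0.051, 0.999, 0.0], [-0.002, 0.0, -1.0]]
contact_force: [0.4, 0.4, 5.3]
grip_width: 0.0163
grip_force: 15.0
```

```bash
python3 g.py .436 .042 .026
```

```text
d [ 0.0012 -0.0001  0.0008] rot [ 0.0005  0.002  -0.0057]
2.9 [0.4372 0.042  0.0268] q [-0.15  0.67 -0.01  2.23  0.02  0.24  1.34] F [0.4 0.4 5.3] M [0.14 0.07 0.01] grip 0.0163 15.001509189605713
```

>>> {"op": "send_rows", "data": {
  "targets": [
    [0, 0, -0.015, 0, 0, 0, 0.005],
    [0, 0, -0.04, 0, 0, 0, 0.005],
    [0, 0, -0.07, 0, 0, 0, 0.005],
    [0, 0, -0.1, 0, 0, 0, 0.005],
    [0, 0, -0.1, 0, 0, 0, 0.005]
  ]
}}

```text
clock: 3.4
tcp_pos: [0.4389, 0.0421, 0.1292]
eef_rot: [[-0.999, 0.051, 0.007], [0.051, 0.999, 0.001], [-0.007, 0.001, -1.0]]
contact_force: [0.3, 0.0, -0.5]
grip_width: 0.0165
grip_force: 15.0
```

```bash
python3 g.py .499 -.1465 .127
```

```text
d [-0.0697 -0.1852  0.0024] rot [ 0.0014  0.007  -0.0061]
3.4 [0.4389 0.0421 0.1292] q [-0.15  0.46 -0.02  2.16  0.01  0.51  1.34] F [ 0.3  0.  -0.5] M [ 0.07 -0.02  0.02] grip 0.0165 14.999044239521027
```

>>> {"op": "send_rows", "data": {
  "targets": [
    [-0.014, -0.037, 0, 0, 0.003, 0, 0.005],
    [-0.028, -0.074, 0, 0, 0.005, 0, 0.005],
    [-0.042, -0.111, 0, 0, 0.005, 0, 0.005],
    [-0.056, -0.148, 0, 0, 0.005, 0, 0.005],
    [-0.0695, -0.185, 0, 0, 0.005, 0, 0.005]
  ]
}}

```text
clock: 3.9
tcp_pos: [0.4963, -0.148, 0.1253]
eef_rot: [[-0.999, 0.051, -0.006], [0.051, 0.999, 0.001], [0.006, 0.0, -1.0]]
contact_force: [0.4, 0.4, -0.2]
grip_width: 0.0163
grip_force: 15.0
```

>>> {"op": "send_rows", "data": {
  "targets": [
    [0, 0, 0, 0, 0, 0, 0.005],
    [0, 0, 0, 0, 0, 0, 0.005],
    [0, 0, 0, 0, 0, 0, 0.005],
    [0, 0, 0, 0, 0, 0, 0.005]
  ]
}}

```text
clock: 4.3
tcp_pos: [0.496, -0.1446, 0.1258]
eef_rot: [[-0.999, 0.048, -0.006], [0.048, 0.999, 0.001], [0.006, 0.001, -1.0]]
contact_force: [-0.3, -0.1, -0.7]
grip_width: 0.0162
grip_force: 15.0
```

```bash
python3 g.py .499 -.1465 .07; python3 - <<'E'
from h import *
im,d=robot.capture("scene");t,_=robot.capture("top")
r=lambda i,x,y,w,h,k:cv2.resize(i[y:y+h,x:x+w],None,fx=k,fy=k,interpolation=cv2.INTER_CUBIC)
cv2.imwrite("pics/c3.png",np.hstack([r(im,280,190,100,120,4),r(t,280,190,80,96,5)])[...,::-1])
E
```

```text
d [-0.0034 -0.0018  0.0557] rot [ 0.0009 -0.0059 -0.0032]
4.3 [ 0.496  -0.1446  0.1258] q [ 0.26  0.55 -0.04  1.96  0.04  0.63  1.71] F [-0.3 -0.1 -0.7] M [-0.01  0.01 -0.01] grip 0.0162 14.999084025621414
```

View pics/c3.png

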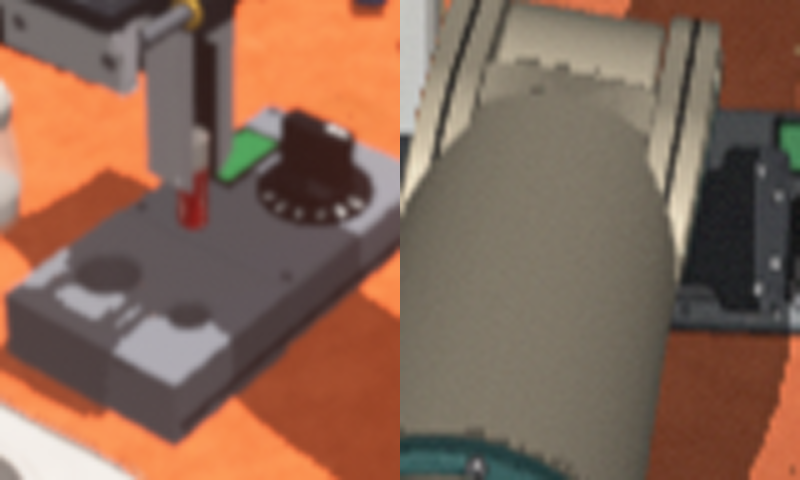

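The battery hangs upright in the fingers, with its bottom at crop (193,225). The well is at crop (188,315). I'll correct and descend to just above the mouth, then check.

>>> {"op": "send_rows", "data": {
  "targets": [
    [-0.002, -0.001, 0.015, 0, -0.004, 0, 0.005],
    [-0.0034, -0.0018, 0.03, 0, -0.006, 0, 0.005],
    [-0.0034, -0.0018, 0.044, 0, -0.006, 0, 0.005],
    [-0.0034, -0.0018, 0.051, 0, -0.006, 0, 0.005],
    [-0.0034, -0.0018, 0.051, 0, -0.006, 0, 0.005]
  ]
}}

```text
clock: 4.9
tcp_pos: [0.4989, -0.1477, 0.0743]
eef_rot: [[-0.999, 0.05, -0.001], [0.05, 0.999, 0.001], [0.001, 0.0, -1.0]]
contact_force: [-1.0, 0.6, -0.2]
grip_width: 0.0165
grip_force: 15.0
```

>>> {"op": "send_rows", "data": {
  "targets": [
    [0, 0, 0, 0, 0, 0, 0.005],
    [0, 0, 0, 0, 0, 0, 0.005]
  ]
}}

```text
clock: 5.1
tcp_pos: [0.5, -0.1484, 0.0756]
eef_rot: [[-0.999, 0.051, 0.002], [0.051, 0.999, -0.0], [-0.002, -0.0, -1.0]]
contact_force: [0.5, 0.6, -0.5]
grip_width: 0.016
grip_force: 15.0
```

```bash
python3 g.py .499 -.1465 .044; python3 - <<'E'
from h import *
print(proj("scene",[.496,-.1446,.1]))
im,d=robot.capture("scene")
r=lambda i,x,y,w,h,k:cv2.resize(i[y:y+h,x:x+w],None,fx=k,fy=k,interpolation=cv2.INTER_CUBIC)
cv2.imwrite("pics/c4.png",r(im,295,225,70,60,8)[...,::-1])
o=robot.get_obs();p=np.array(o["tcp_pos"]);print("bottom",proj("scene",p-[0,0,.026]),"mouth",proj("scene",[.499,-.1465,.04]))
E
```

```text
d [0.0012 0.0019 0.0316] rot [-0.0002  0.0022 -0.0056]
5.1 [ 0.5    -0.1484  0.0756] q [ 0.26  0.64 -0.04  1.99  0.05  0.51  1.71] F [ 0.5  0.6 -0.5] M [ 0.03 -0.01  0.01] grip 0.016 14.998918175697327
[327.56901223 245.27967771]
bottom [327.21126024 264.17522932] mouth [327.04009834 268.68299009]
```

View pics/c4.png

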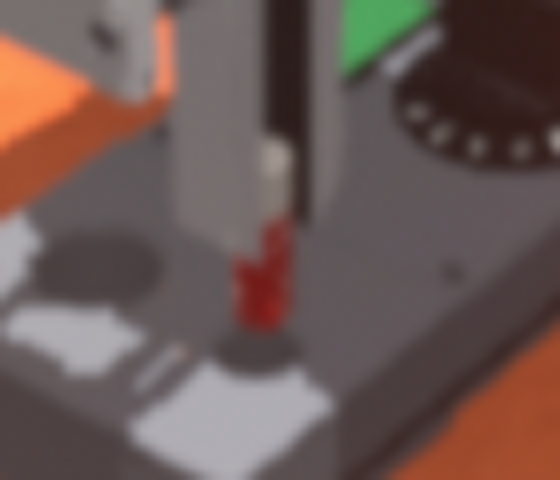

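The battery bottom is at crop (262,325), directly above the well at (257,350). Alignment is within about 1 mm, so I lower it in.

>>> {"op": "send_rows", "data": {
  "targets": [
    [0.0007, 0.0012, 0.005, 0, 0.001, 0, 0.005],
    [0.0007, 0.0012, 0.009, 0, 0.001, 0, 0.005],
    [0.0007, 0.0012, 0.013, 0, 0.001, 0, 0.005],
    [0.0007, 0.0012, 0.016, 0, 0.001, 0, 0.005],
    [0.0007, 0.0012, 0.018, 0, 0.001, 0, 0.005]
  ]
}}

```text
clock: 5.65
tcp_pos: [0.4986, -0.1472, 0.0564]
eef_rot: [[-0.999, 0.051, -0.001], [0.051, 0.999, 0.0], [0.001, 0.0, -1.0]]
contact_force: [-0.4, 0.5, 0.4]
grip_width: 0.0163
grip_force: 15.0
```

```bash
python3 g.py .499 -.1465 .044
```

```text
d [-0.0003  0.0007  0.0124] rot [ 0.0001 -0.0007 -0.0059]
5.65 [ 0.4986 -0.1472  0.0564] q [ 0.26  0.67 -0.03  2.    0.05  0.47  1.71] F [-0.4  0.5  0.4] M [ 0.04 -0.02 -0.  ] grip 0.0163 14.998940974473953
```

>>> {"op": "send_rows", "data": {
  "targets": [
    [0, 0.0004, 0.004, 0, 0, 0, 0.005],
    [0, 0.0004, 0.008, 0, 0, 0, 0.005],
    [0, 0.0004, 0.011, 0, 0, 0, 0.005],
    [0, 0.0004, 0.011, 0, 0, 0, 0.005],
    [0, 0.0004, 0.011, 0, 0, 0, 0.005]
  ]
}}

```text
clock: 6.15
tcp_pos: [0.4988, -0.1468, 0.0459]
eef_rot: [[-0.999, 0.051, -0.0], [0.051, 0.999, 0.0], [0.0, -0.0, -1.0]]
contact_force: [-0.8, -0.3, -0.3]
grip_width: 0.0162
grip_force: 15.0
```

```bash
python3 g.py .499 -.1465 .044
```

```text
d [-0.0001  0.0003  0.0019] rot [-0.     -0.0002 -0.0058]
6.15 [ 0.4988 -0.1468  0.0459] q [ 0.25  0.69 -0.03  2.01  0.05  0.44  1.7 ] F [-0.8 -0.3 -0.3] M [ 0.04  0.02 -0.04] grip 0.0162 14.998976737260818
```

>>> {"op": "send_rows", "data": {
  "targets": [
    [0, 0, 0, 0, 0, 0, 0.04],
    [0, 0, 0, 0, 0, 0, 0.04],
    [0, 0, 0, 0, 0, 0, 0.04],
    [0, 0, 0, 0, 0, 0, 0.04],
    [0, 0, 0, 0, 0, 0, 0.04]
  ]
}}

```text
clock: 6.65
tcp_pos: [0.4989, -0.1468, 0.046]
eef_rot: [[-0.999, 0.051, 0.0], [0.051, 0.999, -0.0], [-0.0, -0.0, -1.0]]
contact_force: [-0.1, -0.1, 0.5]
grip_width: 0.0401
grip_force: 0.0
```

>>> {"op": "send_rows", "data": {
  "targets": [
    [0, 0, -0.01, 0, 0, 0, 0.04],
    [0, 0, -0.03, 0, 0, 0, 0.04],
    [0, 0, -0.06, 0, 0, 0, 0.04],
    [0, 0, -0.085, 0, 0, 0, 0.04],
    [0, 0, -0.085, 0, 0, 0, 0.04]
  ]
}}

```text
clock: 7.15
tcp_pos: [0.5013, -0.1475, 0.1346]
eef_rot: [[-0.999, 0.051, 0.007], [0.051, 0.999, -0.002], [-0.007, -0.001, -1.0]]
contact_force: [-0.0, 0.7, -0.1]
grip_width: 0.0397
grip_force: 0.0
```

```bash
python3 g.py .5048 -.2669 .13; python3 - <<'E'
from h import *
im,d=robot.capture("scene")
r=lambda i,x,y,w,h,k:cv2.resize(i[y:y+h,x:x+w],None,fx=k,fy=k,interpolation=cv2.INTER_CUBIC)
cv2.imwrite("pics/c5.png",r(im,280,205,120,90,6)[...,::-1])
E
```

```text
d [-0.0095 -0.1191  0.0048] rot [-0.0014  0.0068 -0.006 ]
7.15 [ 0.5013 -0.1475  0.1346] q [ 0.26  0.54 -0.04  1.95  0.04  0.64  1.71] F [-0.   0.7 -0.1] M [ 0.02 -0.07  0.01] grip 0.0397 0.0
```

View pics/c5.png

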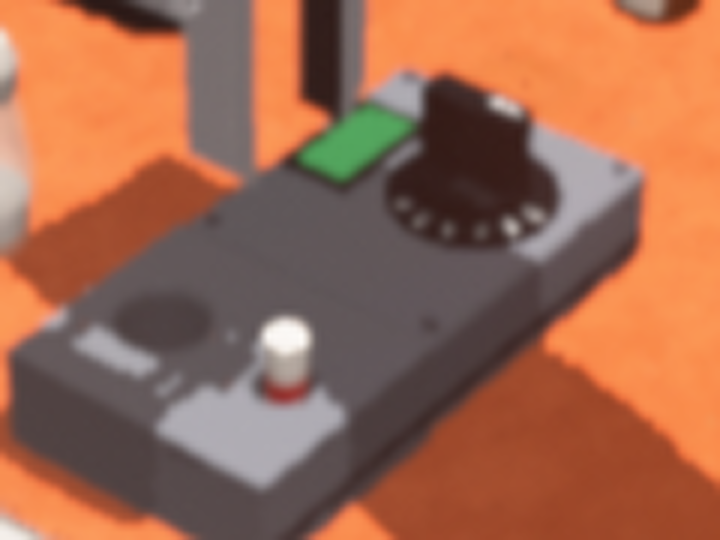

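The battery stands in the narrow well, its top at crop (287,333) and about 20 mm proud. The dial is at home, the bar's top centre near crop (477,96). Now to the dial.

>>> {"op": "send_rows", "data": {
  "targets": [
    [-0.002, -0.03, 0, 0, 0.003, 0, 0.04],
    [-0.004, -0.06, 0, 0, 0.005, 0, 0.04],
    [-0.007, -0.09, 0, 0, 0.005, -0.003, 0.04],
    [-0.0095, -0.119, 0, 0, 0.005, -0.005, 0.04],
    [-0.0095, -0.119, 0.003, 0, 0.005, -0.005, 0.04]
  ]
}}

```text
clock: 7.7
tcp_pos: [0.5011, -0.2713, 0.1272]
eef_rot: [[-0.999, 0.052, -0.006], [0.052, 0.999, -0.003], [0.006, -0.003, -1.0]]
contact_force: [-0.9, -0.7, 0.1]
grip_width: 0.04
grip_force: 0.0
```

>>> {"op": "send_rows", "data": {
  "targets": [
    [0, 0, 0, 0, 0, 0, 0.04],
    [0, 0, 0, 0, 0, 0, 0.04],
    [0, 0, 0, 0, 0, 0, 0.04]
  ]
}}

```text
clock: 8.0
tcp_pos: [0.5024, -0.2645, 0.1277]
eef_rot: [[-0.999, 0.044, -0.006], [0.044, 0.999, 0.001], [0.006, 0.001, -1.0]]
contact_force: [-0.6, 0.0, 0.5]
grip_width: 0.0399
grip_force: 0.0
```

```bash
python3 - <<'E'
from h import *
print(atz("scene",(280+(477.5)/6-.5,205+96.5/6-.5),.084), proj("scene",[.499,-.1465,.06]))
E
python3 g.py .5048 -.2669 .056
```

```text
[ 0.50549151 -0.26741947  0.084     ] [326.9875092  260.73523578]
d [-0.0029 -0.0024  0.0717] rot [ 0.001  -0.0056  0.0013]
8.0 [ 0.5024 -0.2645  0.1277] q [ 0.47  0.61 -0.06  1.82  0.05  0.71  1.91] F [-0.6  0.   0.5] M [-0.01  0.02 -0.04] grip 0.0399 0.0
```

>>> {"op": "send_rows", "data": {
  "targets": [
    [-0.002, -0.002, 0.018, 0, -0.004, 0, 0.04],
    [-0.0029, -0.0024, 0.036, 0, -0.006, 0.001, 0.04],
    [-0.0029, -0.0024, 0.052, 0, -0.006, 0.001, 0.04],
    [-0.0029, -0.0024, 0.065, 0, -0.006, 0.001, 0.04],
    [-0.0029, -0.0024, 0.0715, 0, -0.006, 0.001, 0.04]
  ]
}}

```text
clock: 8.5
tcp_pos: [0.5044, -0.2676, 0.0554]
eef_rot: [[-0.999, 0.046, -0.0], [0.046, 0.999, 0.001], [0.0, 0.001, -1.0]]
contact_force: [0.6, 0.2, -0.4]
grip_width: 0.0401
grip_force: 0.0
```

>>> {"op": "send_rows", "data": {
  "targets": [
    [0, 0, 0, 0, 0, 0, 0.04],
    [0, 0, 0, 0, 0, 0, 0.04],
    [0, 0, 0, 0, 0, 0, 0.04]
  ]
}}

```text
clock: 8.8
tcp_pos: [0.5053, -0.2689, 0.0571]
eef_rot: [[-0.999, 0.047, 0.002], [0.047, 0.999, -0.001], [-0.002, -0.0, -1.0]]
contact_force: [-0.5, 0.2, 0.9]
grip_width: 0.0398
grip_force: 0.0
```

```bash
python3 g.py .505 -.267 .056
```

```text
d [0.0004 0.0018 0.0011] rot [-0.0005  0.0023 -0.0018]
8.8 [ 0.5053 -0.2689  0.0571] q [ 0.47  0.72 -0.05  1.86  0.06  0.56  1.91] F [-0.5  0.2  0.9] M [0.04 0.01 0.  ] grip 0.0398 0.0
```

>>> {"op": "send_rows", "data": {
  "targets": [
    [0, 0.001, 0, 0, 0, 0, 0.02],
    [0, 0.001, 0, 0, 0, 0, 0.004],
    [0, 0.001, 0, 0, 0, 0, 0.004],
    [0, 0.001, 0, 0, 0, 0, 0.004],
    [0, 0.001, 0, 0, 0, 0, 0.004]
  ],
  "newtons": 45
}}

```text
clock: 9.3
tcp_pos: [0.5049, -0.267, 0.0566]
eef_rot: [[-0.999, 0.046, 0.001], [0.046, 0.999, 0.001], [-0.001, 0.001, -1.0]]
contact_force: [-0.5, 1.9, 3.5]
grip_width: 0.0134
grip_force: 45.0
```

```bash
python3 g.py .505 -.267 .056
```

```text
d [-0.0001 -0.      0.0006] rot [ 0.0007  0.0009 -0.0013]
9.3 [ 0.5049 -0.267   0.0566] q [ 0.47  0.72 -0.05  1.86  0.06  0.56  1.91] F [-0.5  1.9  3.5] M [0.5  0.15 0.06] grip 0.0134 44.997804164886475
```

>>> {"op": "send_rows", "data": {
  "targets": [
    [0, 0, 0, 0, 0, 0.04, 0.004],
    [0, 0, 0, 0, 0, 0.08, 0.004],
    [0, 0, 0, 0, 0, 0.12, 0.004],
    [0, 0, 0, 0, 0, 0.16, 0.004],
    [0, 0, 0, 0, 0, 0.2, 0.004]
  ],
  "newtons": 55
}}

```text
clock: 9.8
tcp_pos: [0.505, -0.267, 0.0566]
eef_rot: [[-0.969, 0.247, 0.001], [0.247, 0.969, 0.001], [-0.001, 0.001, -1.0]]
contact_force: [0.2, 4.3, 5.9]
grip_width: 0.0135
grip_force: 55.0
```

```bash
cat >> g.py <<'E'
print("turned %.3f"%(1.5248-np.arctan2(R[1,1],R[0,1])))
E
python3 g.py .505 -.267 .056 .2678
```

```text
d [-0.      0.      0.0006] rot [1.2000e-03 3.0000e-04 1.0533e+00]
9.8 [ 0.505  -0.267   0.0566] q [ 0.43  0.72  0.01  1.87 -0.01  0.56  1.77] F [0.2 4.3 5.9] M [0.91 0.11 0.19] grip 0.0135 55.00737547874451
turned 0.204
```

>>> {"op": "send_rows", "data": {
  "targets": [
    [0, 0, 0, 0, 0, 0.05, 0.004],
    [0, 0, 0, 0, 0, 0.1, 0.004],
    [0, 0, 0, 0, 0, 0.16, 0.004],
    [0, 0, 0, 0, 0, 0.21, 0.004],
    [0, 0, 0, 0, 0, 0.26, 0.004]
  ]
}}

```text
clock: 10.3
tcp_pos: [0.505, -0.267, 0.0566]
eef_rot: [[-0.873, 0.488, 0.001], [0.488, 0.873, 0.001], [-0.001, 0.001, -1.0]]
contact_force: [-0.4, 3.8, 5.1]
grip_width: 0.0137
grip_force: 55.0
```

```bash
python3 g.py .505 -.267 .056 .2678
```

```text
d [-0.      0.      0.0006] rot [1.200e-03 1.000e-04 7.929e-01]
10.3 [ 0.505  -0.267   0.0566] q [ 0.39  0.72  0.08  1.87 -0.1   0.56  1.59] F [-0.4  3.8  5.1] M [0.88 0.11 0.3 ] grip 0.0137 55.016130208969116
turned 0.464
```

>>> {"op": "send_rows", "data": {
  "targets": [
    [0, 0, 0, 0, 0, 0.06, 0.004],
    [0, 0, 0, 0, 0, 0.12, 0.004],
    [0, 0, 0, 0, 0, 0.18, 0.004],
    [0, 0, 0, 0, 0, 0.24, 0.004],
    [0, 0, 0, 0, 0, 0.3, 0.004]
  ]
}}

```text
clock: 10.8
tcp_pos: [0.505, -0.2669, 0.0566]
eef_rot: [[-0.689, 0.725, 0.001], [0.725, 0.689, 0.001], [-0.0, 0.001, -1.0]]
contact_force: [0.1, 4.5, 5.2]
grip_width: 0.0137
grip_force: 55.0
```

```bash
python3 g.py .505 -.267 .056 .2678
```

```text
d [-0.0001 -0.0001  0.0006] rot [ 1.300e-03 -2.000e-04  4.922e-01]
10.8 [ 0.505  -0.2669  0.0566] q [ 0.34  0.73  0.16  1.87 -0.2   0.56  1.38] F [0.1 4.5 5.2] M [0.91 0.03 0.11] grip 0.0137 54.99866187572479
turned 0.765
```

>>> {"op": "send_rows", "data": {
  "targets": [
    [0, 0, 0, 0, 0, 0.07, 0.004],
    [0, 0, 0, 0, 0, 0.14, 0.004],
    [0, 0, 0, 0, 0, 0.21, 0.004],
    [0, 0, 0, 0, 0, 0.28, 0.004],
    [0, 0, 0, 0, 0, 0.34, 0.004]
  ]
}}

```text
clock: 11.3
tcp_pos: [0.505, -0.2669, 0.0566]
eef_rot: [[-0.408, 0.913, 0.001], [0.913, 0.408, 0.001], [0.0, 0.001, -1.0]]
contact_force: [0.3, 3.3, 4.0]
grip_width: 0.0138
grip_force: 55.0
```

```bash
python3 g.py .505 -.267 .056 .2678
```

```text
d [-0.0001 -0.0001  0.0006] rot [ 0.0012 -0.0004  0.1524]
11.3 [ 0.505  -0.2669  0.0566] q [ 0.28  0.74  0.25  1.87 -0.31  0.57  1.15] F [0.3 3.3 4. ] M [0.8  0.1  0.14] grip 0.0138 55.00164985656738
turned 1.105
```

>>> {"op": "send_rows", "data": {
  "targets": [
    [0, 0, 0, 0, 0, 0.04, 0.004],
    [0, 0, 0, 0, 0, 0.08, 0.004],
    [0, 0, 0, 0, 0, 0.12, 0.004],
    [0, 0, 0, 0, 0, 0.15, 0.004],
    [0, 0, 0, 0, 0, 0.15, 0.004]
  ]
}}

```text
clock: 11.8
tcp_pos: [0.5051, -0.2669, 0.0566]
eef_rot: [[-0.269, 0.963, 0.001], [0.963, 0.269, 0.001], [0.0, 0.001, -1.0]]
contact_force: [-1.1, 4.4, 5.3]
grip_width: 0.0132
grip_force: 55.0
```

```bash
python3 g.py .505 -.267 .056 .2678; python3 - <<'E'
from h import *
im,d=robot.capture("scene");t,_=robot.capture("top")
r=lambda i,x,y,w,h,k:cv2.resize(i[y:y+h,x:x+w],None,fx=k,fy=k,interpolation=cv2.INTER_CUBIC)
cv2.imwrite("pics/c6.png",np.hstack([r(im,310,190,100,110,5),r(t,300,170,60,110,5)])[...,::-1])
E
```

```text
d [-0.0001 -0.0001  0.0006] rot [ 0.0011 -0.0005  0.0049]
11.8 [ 0.5051 -0.2669  0.0566] q [ 0.25  0.74  0.29  1.87 -0.36  0.58  1.05] F [-1.1  4.4  5.3] M [0.86 0.09 0.22] grip 0.0132 55.007895827293396
turned 1.252
```

View pics/c6.png

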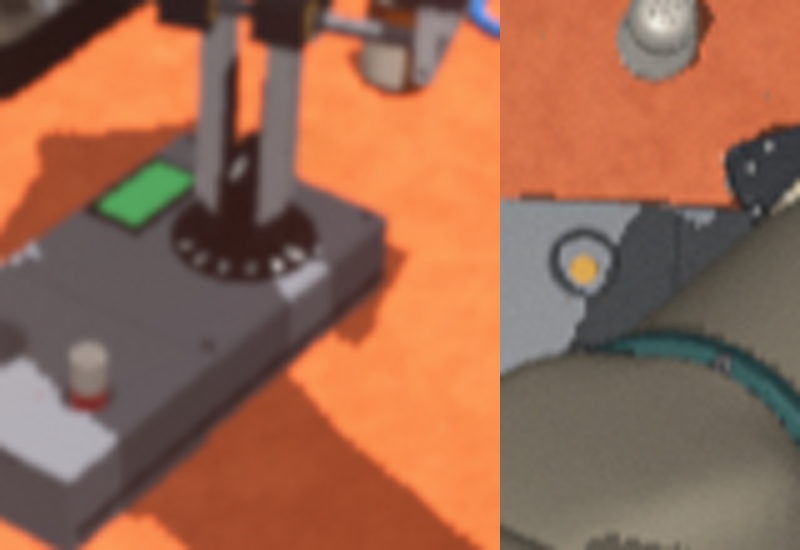

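Bar gripped and turned. The battery is still in the well at crop (88,370), and the 0.22 N m matches the third click. I'll nudge by 0.02 to be surely at the click.

>>> {"op": "send_rows", "data": {
  "targets": [
    [0, 0, 0, 0, 0, 0.01, 0.004],
    [0, 0, 0, 0, 0, 0.02, 0.004],
    [0, 0, 0, 0, 0, 0.02, 0.004],
    [0, 0, 0, 0, 0, 0.02, 0.004],
    [0, 0, 0, 0, 0, 0.02, 0.004]
  ]
}}

```text
clock: 12.4
tcp_pos: [0.5051, -0.2669, 0.0566]
eef_rot: [[-0.251, 0.968, 0.001], [0.968, 0.251, 0.001], [0.001, 0.001, -1.0]]
contact_force: [0.6, 3.2, 6.1]
grip_width: 0.0134
grip_force: 55.0
```

```bash
python3 g.py .505 -.267 .056 .2678
```

```text
d [-0.0001 -0.0001  0.0006] rot [ 0.0012 -0.0006 -0.0144]
12.4 [ 0.5051 -0.2669  0.0566] q [ 0.25  0.74  0.29  1.87 -0.37  0.58  1.04] F [0.6 3.2 6.1] M [0.9  0.06 0.25] grip 0.0134 55.01229643821716
turned 1.271
```

The tool has turned 1.271 rad and the torque is 0.25 N m, so the dial is at the third click.

```bash
python3 -c "
from cell import robot
print(robot.finish_job())"
```

```text
the job is handed in; nothing more can be done
None
```

The job is handed in: the battery stands upright in the narrow well, released, and the gripper is still holding the dial at the third click (tool turned 1.27 rad; the click is at 1.257), with the pill bottle and salt shaker untouched as far as the pictures show.

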